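Load the sloped guide-carriage tray

TASK

Take the loose green-capped guide carriage from the bench, set it lengthways on the upper half of the empty lane of the sloped tray, and slide it down the lane until its end rests against the orange back stop. Slide the green-capped carriage already lying in the other lane down to the stop as well, so that both end up flat, lengthways in their lanes and against the stop. Leave the red-capped carriage where it lies.

Things in the scene. Friction and masses are not known exactly. Their poses are not given: they have to be found in the camera images.
- tray: Fixed tray; origin: centre of its deck, 50 mm above the bench. x: down the slope (0.25 rad, away from robot), y: across, to robot's left, z: square out of deck. Deck 240 x 174 mm. Two lanes along x, 62 mm wide, centres y = +50 and -50 mm; blue ribs beside them (38 mm wide between, 6 mm outside) stand 8 mm high. Orange back stop: face at x = +110 mm, 22 mm high. Upper end (x = -120 mm) open.
- carriage_bench: Guide carriage lying on the bench: dark steel block with a green plastic cap on each end, 66 x 42 x 34 mm (x along its length, y across, z up), 0.25 to 0.5 kg; origin at the centre of its underside, z out of its top. Its lane is the empty one at tray y = -50 mm (right, seen from the robot). Square against the stop its origin is at tray x = +77 mm.
- carriage_tray: Guide carriage lying part-way down the left lane of the tray (tray y = +50 mm), lengthways and flat on the deck: dark steel with green end caps, 66 x 42 x 34 mm (x along its length, y across, z up), 0.25 to 0.5 kg; origin at the centre of its underside, z out of its top. It does not slide by itself: a push of 0.5 to 3 N along the deck moves it.
- carriage_red: Look-alike guide carriage on the bench, same steel block and size (66 x 42 x 34 mm, origin at the centre of its underside), but with red end caps. Not to be moved.
There are look-alikes about, which are no part of the job. What is shaped like the carriage_tray but blue or purple is not meant.

How it is judged (in metres and radians):
On the way:
1. the loose green-capped carriage touches the deck in the upper half of the empty lane (x of carriage_bench in the frame of tray between -0.125 and 0 m and y of carriage_bench in the frame of tray between -0.072 and -0.028 m and z of carriage_bench in the frame of tray below 0.014 m and contact force between carriage_bench and tray above 0.1 N), for 0.1 s.
At the end, for the whole second after the job is handed in: Both green-capped carriages lie still and flat on the tray, each in its own lane (bench one at tray y = -50 mm, the other at +50 mm, within 20 mm), lengthways within 11 degrees, the lower end within about 12 mm of the back stop's face (x of carriage_bench in the frame of tray between 0.065 and 0.083 m and y of carriage_bench in the frame of tray between -0.07 and -0.03 m and z of carriage_bench in the frame of tray between -0.006 and 0.006 m and angle between the x axis of each of carriage_bench, carriage_tray and the x axis of tray, either way round below 0.2 rad and angle between the z axis of each of carriage_bench, carriage_tray and the z axis of tray, either way round below 0.175 rad and linear speed of each of carriage_bench, carriage_tray below 0.02 m/s and x of carriage_tray in the frame of tray between 0.065 and 0.083 m and y of carriage_tray in the frame of tray between 0.03 and 0.07 m and z of carriage_tray in the frame of tray between -0.006 and 0.006 m); the robot touches nothing.
It fails at once if the red-capped carriage is moved more than 20 mm (distance of carriage_red from where it was at the start of the episode above 0.02 m).
It also fails if it takes over 51 s, if anything falls off the work surface, if the arm or the gripper's body presses on something with over 40 N, if the wrist force passes 120 N, or if a joint passes its speed limit or range.

ROBOT

A 6-joint arm with a two-finger parallel gripper is mounted at the origin on the work surface. World frame = base frame: x ahead of the robot, y to its left, z up, the work surface at z = 0. Lengths are in m, angles in degrees, forces in N, time in s.
With the tool pointing down it reaches from about 0.3 to 0.875 m from the base axis. Payload 6.4 kg.
Tool frame: the origin (TCP) lies at the very end of the fingers, on their centre line; the grasp point (between the pads) lies 19 mm behind it; z points along the fingers, y is the direction in which the jaws open and shut (so a half turn about z gives the same grasp; the last joint's range is limited). The gripper opens to 85 mm and grips with 20 to 120 N. Pads are 22 mm wide; open, the fingers measure 114 mm over their backs; the gripper's body (76 mm by 85 mm) begins 54 mm behind the grasp point. The pads swing forward as they close: fully open they stand 13 mm farther back than shut.
Start: joints at [51.492, 10.359, 92.074, -0, 77.567, -11.82], TCP at [0.258, 0.514, 0.231] pointing down, gripper open.
Joint ranges: [-171.53, 171.53], [-51.25, 118.39], [17.06, 147.69], [-65.23, 245.23], [0, 150.52], [-178.68, 178.68]. Speed limits (degrees/s): [147.25, 147.25, 172.46, 180, 180, 180].

INTERFACE

Orientations are given as a 3x3 rotation matrix whose columns are the frame's x, y, z axes.
In Python, from plant import * gives the robot as it stands. The module is installed in compiled form; this text tells all that it offers.
- The arm moves only by the tool move_arm, never from a script. Its argument "steps" is one flat list of numbers, 7 for each row, row after row: the shift along the world's x, y, z in m, then the turn, a rotation vector about the world's x, y, z in degrees, then the closure, from 0 (fully open) to 1 (shut). A call has 1 to 5 rows; each row is the pose to reach, as a shift and turn from the pose commanded when the call began; what a row does not reach only later rows make up. A row lasts 1/10 s, in which the tool goes at most 50 mm and 8.59 degrees, less where a joint would pass 70% of its speed; a pose out of reach is approached as far as the arm can. A call with a gripper value outside its range is refused whole. The fingers move at their own pace and stop on an object; "squeeze" is the grip in N (left out, the last holds). Time passes only in rows, so rows that repeat a pose let the fingers close. It gives the time, the measured TCP pose, the force and the opening at its end, in the units of the state.
- read_state(): the state, without advancing time (a new reading comes with each control period).
- capture(name): name is "scene" or "side" or "wrist"; returns a dict with "frame" (480x640x3 uint8, blue, green, red), "camera_matrix" (3x3 intrinsics, pixels), "distortion" ([k1, k2, p1, p2, k3] as OpenCV has them; the pictures are not rectified), "R" (3x3) and "t" (3): a world point X has camera coordinates R X + t; the wrist camera has in their place "mount" (4x4, takes a point from camera to tool coordinates, whose origin is the TCP and whose axes are the flange's). Camera axes: x right, y down, z forward; pixel columns grow to the right and rows downward; lengths in m; the calibration is good to about 2 mm. A picture is of the moment at which its call begins: read the wrist's pose just before it. There is no depth.
- job_done(): hands the job in, once; it reports no verdict.
Trained networks look in the newest picture that a camera, given by its name, has taken for a name from the list of things; names that differ only in an ending like _2 or _b are one class to them, and where a whole thing is asked for, a point or a joint stands for the part that bears it (a point fixed in the world has none). Each returns a list of dicts, best first, with "p" (0 to 1); they miss things now and then, are a little off and sometimes report something else, mostly with a low value. They report only what shows in the picture. A call takes as long as a camera call. They do not tell look-alikes from the thing itself.
- boxes_of(camera, target): "at" ([x, y, z] in m, in the coordinates of the camera as it stood for that picture, good to about 4 mm: the middle of the surface that is visible of it).
The state is a dict: "t": time; "joint_positions": joint angles; "dq": joint speeds; "tau": joint torques, N m; "eef_pos": TCP position; "eef_rot": TCP orientation; "contact_force": force on the tool from outside, world axes, zero at the start; "moment": the same for the moment, N m; "finger_gap": finger opening in m.
Only numpy, scipy, OpenCV 4.12 (cv2) and the standard library are available. Lean on these libraries where they do the work, as an engineer would, in place of code of your own. Each camera call takes 0.05 s, during which the arm holds its last target. There are 200 camera calls.

## Working session

There is one attempt and no reset: what is moved stays moved. The work goes in short steps, Python scripts to look and compute and a tool call to move; the robot and the scene stay as the last step left them, time stands still between calls to the robot, and variables do not carry over. Pictures are saved under pics/ and viewed, about 8 in all and at most 12, crops included, and the job is handed in when it is done.

Besides the shell and the picture viewer there is one more tool, called after "Call:" as name(argument=value, ...) on one line, values as JSON. move_arm: Moves the arm, as the interface text tells. Its arguments: {"type":"object","properties":{"steps":{"type":"array","items":{"type":"number"}},"squeeze":{"type":"number"}},"required":["steps"]}

```bash
mkdir -p pics; cat > h.py <<'E'
from plant import *
import numpy as np, cv2
np.set_printoptions(precision=4,suppress=True)
def cap(n):
    s=read_state(); c=capture(n)
    if n=='wrist':
        T=np.eye(4);T[:3,:3]=s['eef_rot'];T[:3,3]=s['eef_pos'];M=T@np.array(c['mount'])
        c['Rw'],c['o']=M[:3,:3],M[:3,3]
    else:
        R=np.array(c['R']);c['Rw']=R.T;c['o']=-R.T@np.array(c['t'])
    return c
def ray(c,px):
    u=cv2.undistortPoints(np.array([[px]],float),np.array(c['camera_matrix']),np.array(c['distortion']))[0,0]
    d=c['Rw']@np.array([u[0],u[1],1]);return c['o'],d/np.linalg.norm(d)
def atz(c,px,z):
    o,d=ray(c,px);return o+d*(z-o[2])/d[2]
def proj(c,X):
    R=c['Rw'].T;return cv2.projectPoints(np.atleast_2d(np.array(X,float)),cv2.Rodrigues(R)[0],-R@c['o'],np.array(c['camera_matrix']),np.array(c['distortion']))[0][:,0]
def tri(*rs):
    A=sum(np.eye(3)-np.outer(d,d) for o,d in rs);b=sum((np.eye(3)-np.outer(d,d))@o for o,d in rs);return np.linalg.solve(A,b)
E
cat > a.py <<'E'
from h import *
s=read_state();print(s['t'],s['eef_pos'],s['eef_rot'],s['contact_force'])
for n in ['scene','side','wrist']:
    c=cap(n);cv2.imwrite(f'pics/{n}0.png',c['frame']);print(n,c['o'],c['Rw'][:,2])
    for k in ['tray','carriage_bench','carriage_tray','carriage_red']:
        for r in boxes_of(n,k):
            w=c['Rw']@np.array(r['at'])+c['o'];print(' ',k,round(r['p'],2),w,proj(c,w)[0].round())
E
python3 a.py
```

```text
0.0 [0.2579 0.5133 0.2304] [[-0.8935  0.4491 -0.0011]
 [ 0.4491  0.8935 -0.0013]
 [ 0.0004 -0.0017 -1.    ]] [ 0.3573  0.5207 -0.4071]
scene [ 1.3092 -0.0958  0.6385] [-0.8124  0.1831 -0.5537]
  tray 0.7 [ 0.539  -0.2073  0.0413] [143. 305.]
  carriage_bench 0.81 [0.509  0.3362 0.0367] [463. 249.]
  carriage_tray 0.92 [ 0.5405 -0.1578  0.0767] [172. 283.]
  carriage_tray 0.92 [ 0.4518 -0.0092  0.0312] [261. 261.]
  carriage_tray 0.68 [ 0.5815 -0.0035  0.0299] [277. 308.]
  carriage_red 0.66 [0.4792 0.1741 0.0325] [369. 255.]
  carriage_red 0.39 [0.5126 0.3344 0.0361] [462. 251.]
side [ 0.1337 -0.4255  0.5801] [ 0.4486  0.6236 -0.6402]
  tray 0.7 [ 0.4811 -0.2249  0.0481] [437. 364.]
  carriage_bench 0.75 [0.4827 0.3335 0.0276] [251. 195.]
  carriage_tray 0.94 [ 0.5163 -0.1599  0.0766] [425. 311.]
  carriage_tray 0.88 [ 0.5568 -0.0136  0.0352] [379. 266.]
  carriage_tray 0.88 [ 0.4332 -0.016   0.034 ] [324. 297.]
  carriage_red 0.83 [0.4537 0.1733 0.0327] [277. 235.]
wrist [0.1881 0.5491 0.3741] [ 0.2726 -0.1374 -0.9523]
  carriage_bench 0.64 [0.4644 0.3631 0.0187] [280. 399.]
```

View pics/scene0.png

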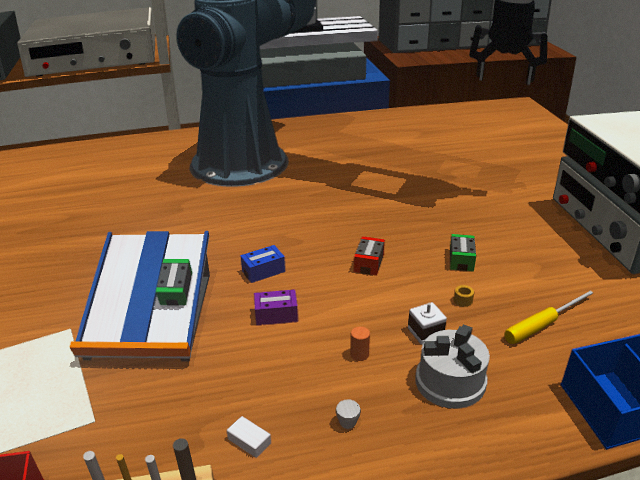

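View pics/side0.png

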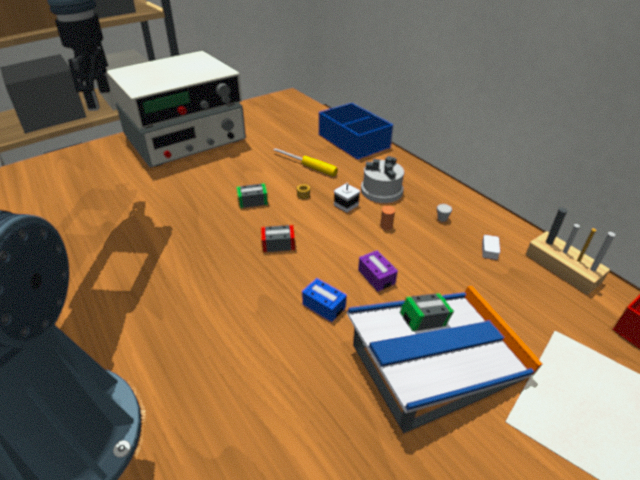

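View pics/wrist0.png

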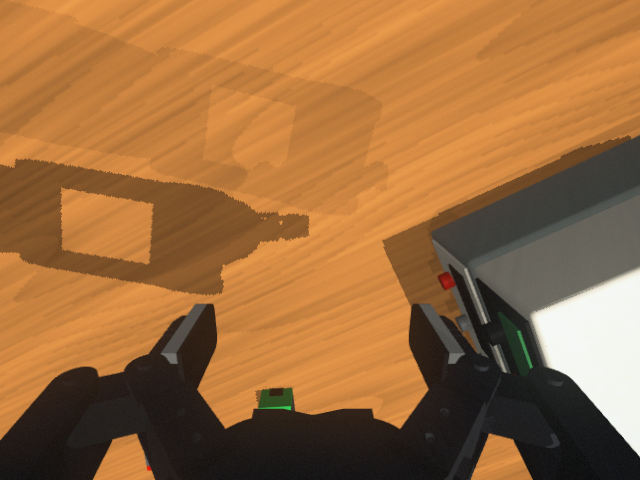

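Scene: the loose green-capped carriage is at (463,249), red at (369,255), blue (262,262), purple (276,306), and the green one in the tray's left lane at (174,282). Side view: bench green (252,195), red (277,238), tray green (427,311). Only the one at (463,249) is green-capped and on the bench, so it fits the description. I'll confirm it in an enlarged crop.

```bash
python3 - <<'E'
import cv2,numpy as np
a=cv2.imread('pics/scene0.png');b=cv2.imread('pics/side0.png')
def cr(i,x,y,w,h,f):return cv2.resize(i[y:y+h,x:x+w],None,fx=f,fy=f,interpolation=cv2.INTER_CUBIC)
A=np.hstack([cr(a,440,225,50,50,8),cr(b,227,170,50,50,8)])   # 400 each
cv2.imwrite('pics/cropb.png',A)
B=np.hstack([cr(a,65,220,155,150,2.58),cr(b,342,280,205,150,1.95)][:1]+[cv2.resize(b[280:430,342:547],(400,293))]) if 0 else None
p=cr(a,65,225,150,140,2.66);q=cr(b,342,282,205,150,1.95)
H=max(p.shape[0],q.shape[0]);C=np.zeros((H,p.shape[1]+q.shape[1],3),np.uint8);C[:p.shape[0],:p.shape[1]]=p;C[:q.shape[0],p.shape[1]:]=q
cv2.imwrite('pics/cropt.png',C);print(C.shape,p.shape)
E
```

```text
(372, 799, 3) (372, 399, 3)
```

View pics/cropb.png

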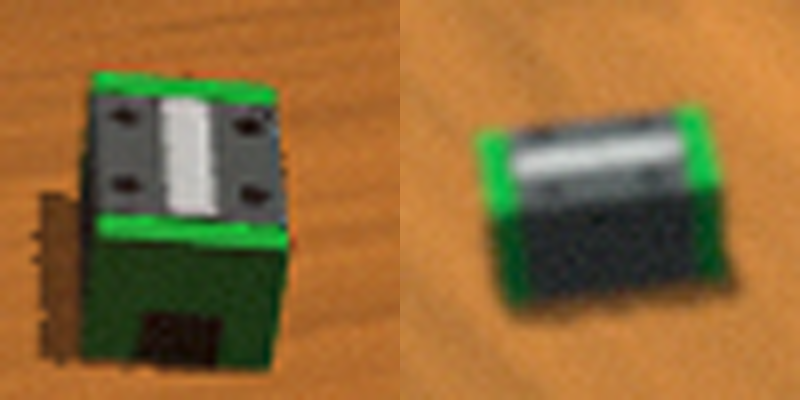

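View pics/cropt.png

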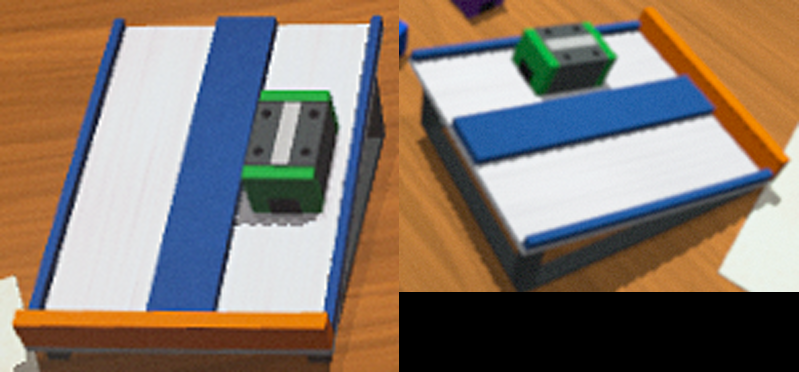

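Confirmed: the candidate on the bench has green caps, with its length along about world x. The tray crop shows the deck, the orange stop and the green carriage part-way down the left lane. Next I'll fit poses from corners in both views.

```bash
cat > fit.py <<'E'
from h import *
from scipy.optimize import least_squares
from scipy.spatial.transform import Rotation as Ro
S=cap('scene');D=cap('side')
f=lambda p,k,x,y:[(p[0]+.5)/k-.5+x,(p[1]+.5)/k-.5+y]
def fit(pts,x0,free):  # x: pos, yaw, pitch
    def full(v):
        x=np.array(x0,float);x[free]=v;return x
    def res(v):
        x=full(v);R=Ro.from_euler('ZY',x[3:5]).as_matrix();r=[]
        for c,px,X in pts:r+=list(proj(c,R@np.array(X)+x[:3])[0]-px)
        return np.array(r)
    s=least_squares(res,np.array(x0,float)[free],loss='soft_l1',x_scale=.01);print(full(s.x),'deg',np.degrees(full(s.x)[3:]));print(res(s.x).reshape(-1,2).round(1).tolist());return full(s.x)
a=lambda *p:f(p,8,440,225); b=lambda *p:f(p,8,227,170)
L,W=.033,.021
P=[(S,a(94,74),(-L,-W,0)),(S,a(276,90),(-L,W,0)),(S,a(290,246),(L,W,0)),(S,a(98,234),(L,-W,0)),
(D,b(78,132),(-L,W,0)),(D,b(303,106),(L,W,0)),(D,b(320,190),(L,-W,0)),(D,b(100,212),(-L,-W,0))]
print('bench');fit(P,[.49,.33,.034,0,0],[0,1,2,3])
a=lambda *p:f(p,2.66,65,225); b=lambda *p:f(p,1.95,342,282)
P=[(S,a(115,20),(-.12,-.087,.008)),(S,a(217,17),(-.12,-.019,.008)),(S,a(275,17),(-.12,.019,.008)),(S,a(382,17),(-.12,.087,.008)),(S,a(16,311),(.11,-.087,.022)),(S,a(326,313),(.11,.087,.022)),
(D,b(13,53),(-.12,.087,.008)),(D,b(55,122),(-.12,.019,.008)),(D,b(126,243),(-.12,-.087,.008)),(D,b(242,11),(.11,.087,.022)),(D,b(382,163),(.11,-.087,.022))]
print('tray');t=fit(P,[.52,-.2,.05,0,.25],[0,1,2,3,4])
P=[(S,a(258,91),(-L,-W,0)),(S,a(331,92),(-L,W,0)),(S,a(327,167),(L,W,0)),(S,a(245,166),(L,-W,0)),
(D,b(207,24),(L,W,0)),(D,b(215,60),(L,-W,0)),(D,b(152,69),(-L,-W,0))]
print('ctray');c=fit(P,[.53,-.16,.08,0,t[4]],[0,1,2,3])
print('top in tray frame',Ro.from_euler('ZY',t[3:5]).as_matrix().T@(c[:3]-t[:3]))
E
python3 fit.py
```

```text
bench
[ 0.49    0.3462  0.0323 -0.3905  0.    ] deg [-22.3753   0.    ]
[[-0.2, -0.1], [0.1, -0.2], [-0.0, 0.8], [-0.3, 0.3], [-0.4, -0.0], [0.2, -0.2], [0.5, -0.8], [-1.7, 0.1]]
tray
[ 0.5118 -0.2032  0.0475 -0.2266  0.2509] deg [-12.9818  14.3762]
[[-0.2, -0.1], [-0.0, 0.7], [0.0, 0.4], [-0.6, 0.0], [-0.0, -0.2], [0.2, 0.1], [-0.8, -0.8], [-1.5, -1.7], [1.2, 1.2], [0.5, -0.6], [-0.4, 0.6]]
ctray
[ 0.5257 -0.1551  0.081  -0.198   0.2509] deg [-11.3462  14.3762]
[[0.5, -0.3], [-0.6, -1.3], [-3.9, 4.0], [-0.6, 4.9], [-11.6, -1.2], [0.3, -1.2], [-1.0, 0.5]]
top in tray frame [-0.0056  0.05    0.0331]
```

Call:
move_arm(steps=[0.04,-0.029,0,0,0,1,0,0.08,-0.058,0,0,0,2,0,0.12,-0.086,0,0,0,3,0,0.16,-0.115,0,0,0,4,0,0.2,-0.144,0,0,0,4.3,0], squeeze=30)

```text
t: 1.35
eef_pos: [0.4596, 0.3685, 0.2315]
eef_rot: [[-0.925, 0.38, 0.0], [0.38, 0.925, 0.0], [-0.0, 0.0, -1.0]]
contact_force: [0.6, -0.1, -0.2]
finger_gap: 0.0852
```

Call:
move_arm(steps=[0.02,-0.015,-0.03,0,0,0,0,0.032,-0.024,-0.07,0,0,0,0,0.032,-0.024,-0.11,0,0,0,0,0.032,-0.024,-0.14,0,0,0,0,0.032,-0.024,-0.14,0,0,0,0])

```text
t: 1.85
eef_pos: [0.4868, 0.3438, 0.0862]
eef_rot: [[-0.924, 0.381, -0.009], [0.381, 0.924, -0.004], [0.007, -0.007, -1.0]]
contact_force: [-0.6, -1.0, 0.5]
finger_gap: 0.0858
```

```bash
python3 - <<'E'
from h import *
s=read_state();print(s['t'],s['eef_pos'],s['eef_rot'],s['contact_force'],s['finger_gap'])
c=cap('wrist');f=c['frame'].copy()
for R in [[(x,y) for x,y in ((-.033,-.021),(-.033,.021),(.033,.021),(.033,-.021))]]:
    t=np.radians(-22.4);M=np.array([[np.cos(t),-np.sin(t)],[np.sin(t),np.cos(t)]])
    q=proj(c,[[*(M@np.array(p)+[.49,.346]),.034] for p in R]);print(q)
    cv2.polylines(f,[q.astype(int)],True,(255,0,255),1)
cv2.imwrite('pics/w1.png',f)
E
```

```text
1.85 [0.4868 0.3438 0.0862] [[-0.9243  0.3814 -0.009 ]
 [ 0.3815  0.9244 -0.004 ]
 [ 0.0068 -0.0071 -1.    ]] [-0.6144 -0.9985  0.4995] 0.08579410554051395
[[283.244  218.9036]
 [353.379  219.0858]
 [349.6063 316.9154]
 [285.7908 316.6255]]
```

View pics/w1.png

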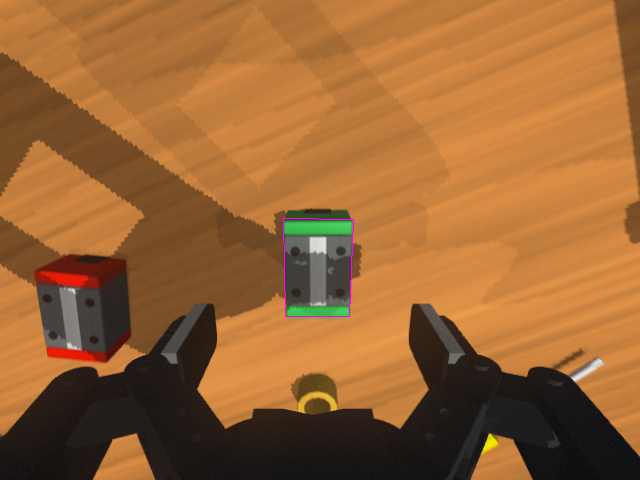

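The wrist view shows the predicted outline (283,219)–(350,317) lying exactly on the green-capped block. The red one at (82,308) is well clear of the fingers. Descend and grip.

Call:
move_arm(steps=[0,0,-0.03,0,0,0,0,0,0,-0.06,0,0,0,0,0,0,-0.081,0,0,0,0,0,0,-0.081,0,0,0,0.3,0,0,-0.081,0,0,0,1], squeeze=40)

```text
t: 2.4
eef_pos: [0.4916, 0.3466, 0.0125]
eef_rot: [[-0.925, 0.381, 0.002], [0.381, 0.925, 0.001], [-0.002, 0.002, -1.0]]
contact_force: [0.8, 0.0, 0.3]
finger_gap: 0.0592
```

Call:
move_arm(steps=[0,0,0,0,0,0,1,0,0,0,0,0,0,1,0,0,0,0,0,0,1,0,0,0,0,0,0,1,0,0,0,0,0,0,1])

```text
t: 2.9
eef_pos: [0.4922, 0.3467, 0.0132]
eef_rot: [[-0.925, 0.381, 0.004], [0.381, 0.925, 0.002], [-0.003, 0.003, -1.0]]
contact_force: [-1.1, -0.9, 7.3]
finger_gap: 0.0411
```

Call:
move_arm(steps=[0,0,0.03,0,0,0,1,0,0,0.07,0,0,0,1,0,0,0.11,0,0,0,1,0,0,0.15,0,0,0,1,0,0,0.18,0,0,0,1])

```text
t: 3.4
eef_pos: [0.4908, 0.3461, 0.194]
eef_rot: [[-0.925, 0.381, 0.003], [0.381, 0.925, 0.002], [-0.002, 0.003, -1.0]]
contact_force: [0.4, 0.0, -2.9]
finger_gap: 0.0411
```

Call:
move_arm(steps=[0,-0.04,0,0,0,2,1,0,-0.08,0,0,0,4,1,0,-0.12,0,0,0,6,1,0,-0.16,0,0,0,8,1,0,-0.2,0,0,0,9.4,1])

```text
t: 3.9
eef_pos: [0.4898, 0.1444, 0.191]
eef_rot: [[-0.975, 0.223, 0.001], [0.223, 0.975, 0.0], [-0.001, 0.0, -1.0]]
contact_force: [1.0, -0.3, -4.8]
finger_gap: 0.0413
```

```bash
python3 - <<'E'
from h import *
s=read_state();print(s['t'],s['joint_positions'],s['eef_pos'],s['eef_rot'],s['contact_force'],s['finger_gap'])
from scipy.spatial.transform import Rotation as Ro
Rt=Ro.from_euler('ZY',[-.2266,.2509]).as_matrix();print(Rt);o=np.array([.5118,-.2032,.05])
for p in [(-.065,-.05,.06),(-.065,-.05,.013),(.077,-.05,.013),(0,.05,.013),(.077,.05,.013)]:print(p,Rt@p+o)
c=cap('wrist');cv2.imwrite('pics/w2.png',c['frame'])
E
```

```text
3.9 [  3.0889   4.4148 103.6027  -0.0008  71.9272 -74.0242] [0.4898 0.1444 0.191 ] [[-0.9748  0.223   0.001 ]
 [ 0.223   0.9748  0.    ]
 [-0.0009  0.0003 -1.    ]] [ 0.9841 -0.3124 -4.7997] 0.0412719018501881
[[ 0.9439  0.2247  0.2419]
 [-0.2176  0.9744 -0.0558]
 [-0.2483  0.      0.9687]]
(-0.065, -0.05, 0.06) [ 0.4537 -0.2411  0.1243]
(-0.065, -0.05, 0.013) [ 0.4424 -0.2385  0.0787]
(0.077, -0.05, 0.013) [ 0.5764 -0.2694  0.0435]
(0, 0.05, 0.013) [ 0.5262 -0.1552  0.0626]
(0.077, 0.05, 0.013) [ 0.5989 -0.172   0.0435]
```

View pics/w2.png

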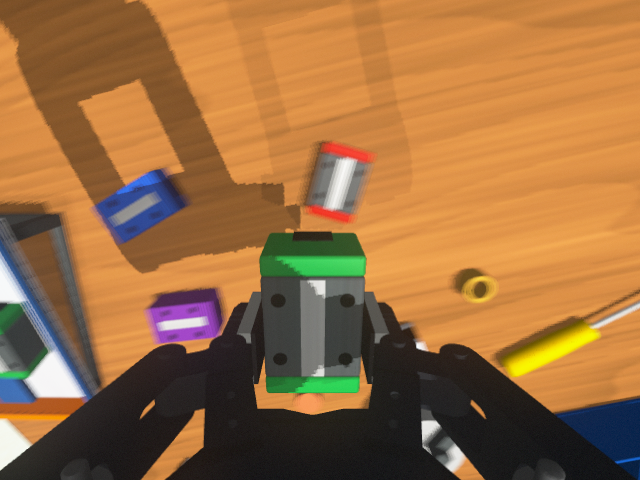

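Call:
move_arm(steps=[-0.004,-0.045,0,0,0,0,1,-0.008,-0.09,0,0.65,2.8,0,1,-0.012,-0.135,0,1.3,5.6,0,1,-0.016,-0.18,0,1.95,8.4,0,1,-0.02,-0.225,0,2.6,11.2,0,1])

```text
t: 4.45
eef_pos: [0.47, -0.0809, 0.1913]
eef_rot: [[-0.955, 0.225, -0.194], [0.22, 0.974, 0.045], [0.199, 0.001, -0.98]]
contact_force: [1.9, 0.8, -4.9]
finger_gap: 0.0413
```

Call:
move_arm(steps=[-0.004,-0.04,0,0.64,2.8,0,1,-0.008,-0.08,0,0.64,2.8,0,1,-0.012,-0.12,0,0.64,2.8,0,1,-0.016,-0.162,-0.02,0.64,2.8,0,1,-0.016,-0.162,-0.05,0.64,2.8,0,1])

```text
t: 4.95
eef_pos: [0.4555, -0.2477, 0.1425]
eef_rot: [[-0.944, 0.229, -0.236], [0.224, 0.973, 0.05], [0.241, -0.005, -0.971]]
contact_force: [0.3, 0.4, -4.6]
finger_gap: 0.041
```

Call:
move_arm(steps=[0,0,-0.016,0,0,0,1,0,0,-0.016,0,0,0,1,0,0,-0.016,0,0,0,1])

```text
t: 5.25
eef_pos: [0.4545, -0.2404, 0.1249]
eef_rot: [[-0.944, 0.224, -0.242], [0.216, 0.975, 0.056], [0.248, 0.0, -0.969]]
contact_force: [0.5, -0.3, -3.8]
finger_gap: 0.0413
```

```bash
cat > t.py <<'E'
from h import *
import sys
from scipy.spatial.transform import Rotation as Ro
s=read_state();Rt=Ro.from_euler('ZY',[-.2266,.25]).as_matrix();o=np.array([.5118,-.2032,.05])
print(s['t'],'tray xyz',Rt.T@(s['eef_pos']-o),'rotvec err deg',np.degrees(Ro.from_matrix(Rt@np.diag([-1,1,-1])@np.array(s['eef_rot']).T).as_rotvec()),'f tray',Rt.T@s['contact_force'],s['finger_gap'])
for n,nm in zip(sys.argv[1::2],sys.argv[2::2]):
    c=cap(n);cv2.imwrite('pics/'+nm,c['frame'])
E
python3 t.py scene s3.png side d3.png; python3 - <<'E'
import cv2,numpy as np
a=cv2.imread('pics/s3.png')[190:390,40:240];b=cv2.imread('pics/d3.png')[210:440,320:550]
cv2.imwrite('pics/c3.png',np.hstack([cv2.resize(a,(400,400),interpolation=2),cv2.resize(b,(400,400),interpolation=2)]))
E
```

```text
5.25 tray xyz [-0.0645 -0.0492  0.0608] rotvec err deg [-0.0329 -0.0469 -0.0641] f tray [ 1.4746 -0.1642 -3.5418] 0.04130126216550732
```

View pics/c3.png

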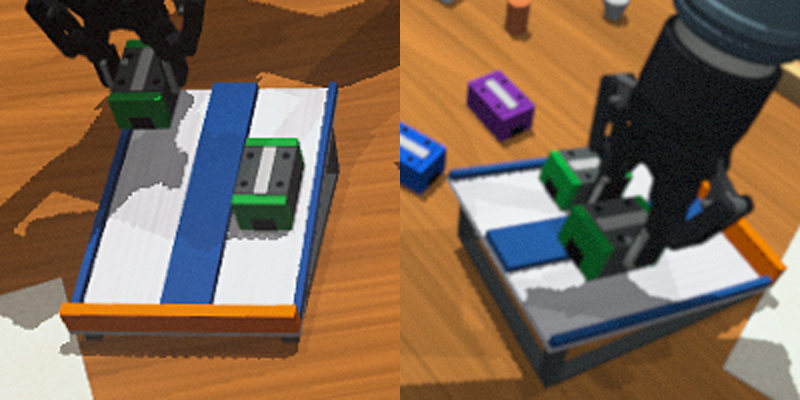

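The carriage sits square above the right lane's upper half, aligned with it. Lower along the deck normal.

Call:
move_arm(steps=[-0.005,0.001,-0.02,0,0,0,1,-0.01,0.0024,-0.04,0,0,0,1,-0.0105,0.0024,-0.042,0,0,0,1,-0.011,0.0025,-0.044,0,0,0,1,-0.011,0.0025,-0.044,0,0,0,1])

```text
t: 5.85
eef_pos: [0.4443, -0.2392, 0.0816]
eef_rot: [[-0.944, 0.224, -0.24], [0.218, 0.975, 0.054], [0.246, -0.001, -0.969]]
contact_force: [-0.3, -0.7, -4.4]
finger_gap: 0.0409
```

```bash
python3 t.py
```

```text
5.85 tray xyz [-0.0637 -0.0502  0.0163] rotvec err deg [ 0.0625  0.0606 -0.0238] f tray [ 0.9744 -0.713  -4.3232] 0.040854150910082224
```

Call:
move_arm(steps=[-0.0003,0,-0.001,0,0,0,1,-0.0005,0,-0.002,0,0,0,1,-0.0007,0,-0.003,0,0,0,1,-0.001,0,-0.004,0,0,0,1,-0.001,0,-0.004,0,0,0,1])

```text
t: 6.35
eef_pos: [0.4435, -0.2393, 0.0791]
eef_rot: [[-0.944, 0.225, -0.24], [0.218, 0.974, 0.055], [0.246, -0.0, -0.969]]
contact_force: [-1.3, 3.6, 13.9]
finger_gap: 0.0411
```

```bash
python3 t.py
```

```text
6.35 tray xyz [-0.0639 -0.0505  0.0138] rotvec err deg [0.0422 0.0655 0.0151] f tray [-5.4553  3.2083 12.9572] 0.04114061660788602
```

Call:
move_arm(steps=[0.0003,0,0.0013,0,0,0,1,0.024,-0.0055,-0.0049,0,0,0,1,0.0475,-0.011,-0.0111,0,0,0,1,0.071,-0.0164,-0.0173,0,0,0,1,0.0947,-0.0218,-0.0234,0,0,0,1])

```text
t: 6.85
eef_pos: [0.5382, -0.2615, 0.0543]
eef_rot: [[-0.944, 0.225, -0.241], [0.218, 0.974, 0.055], [0.247, -0.001, -0.969]]
contact_force: [-2.1, 0.2, 7.8]
finger_gap: 0.0411
```

```bash
python3 t.py
```

```text
6.85 tray xyz [ 0.0366 -0.0509  0.0138] rotvec err deg [ 0.0586 -0.005   0.0081] f tray [-3.8989 -0.311   7.0334] 0.04112978540457897
```

Call:
move_arm(steps=[0.0142,-0.0033,-0.0037,0,0,0,1,0.0283,-0.0065,-0.0074,0,0,0,1,0.0321,-0.0074,-0.0084,0,0,0,1,0.034,-0.0078,-0.0089,0,0,0,1,0.034,-0.0078,-0.0089,0,0,0,1])

```text
t: 7.35
eef_pos: [0.5719, -0.2692, 0.0455]
eef_rot: [[-0.944, 0.225, -0.24], [0.218, 0.974, 0.054], [0.246, -0.001, -0.969]]
contact_force: [0.0, -0.1, 4.8]
finger_gap: 0.0407
```

```bash
python3 t.py
```

```text
7.35 tray xyz [ 0.0722 -0.0508  0.0138] rotvec err deg [0.0699 0.0487 0.0014] f tray [-1.1504 -0.0968  4.643 ] 0.04071164095561498
```

Not at the stop yet, so creep onward 2 mm per row.

Call:
move_arm(steps=[0.0019,-0.0004,-0.0005,0,0,0,1,0.0038,-0.0009,-0.001,0,0,0,1,0.0047,-0.0011,-0.0012,0,0,0,1,0.0047,-0.0011,-0.0012,0,0,0,1])

```text
t: 7.75
eef_pos: [0.5762, -0.2702, 0.0444]
eef_rot: [[-0.944, 0.225, -0.241], [0.218, 0.974, 0.055], [0.247, -0.001, -0.969]]
contact_force: [-1.1, 0.4, 5.8]
finger_gap: 0.0413
```

```bash
python3 t.py
```

```text
7.75 tray xyz [ 0.0768 -0.0508  0.0139] rotvec err deg [0.0559 0.0127 0.0063] f tray [-2.5852  0.1494  5.3329] 0.04132480595341612
```

Call:
move_arm(steps=[0.0019,-0.0004,-0.0005,0,0,0,1,0.0028,-0.0007,-0.0007,0,0,0,1,0.0028,-0.0007,-0.0007,0,0,0,1])

```text
t: 8.05
eef_pos: [0.5789, -0.2708, 0.0437]
eef_rot: [[-0.944, 0.225, -0.241], [0.218, 0.974, 0.055], [0.247, -0.001, -0.969]]
contact_force: [-2.6, -0.5, 6.0]
finger_gap: 0.0412
```

```bash
python3 t.py side d4.png scene s4.png;python3 - <<'E'
import cv2,numpy as np
a=cv2.imread('pics/s4.png')[230:380,55:205];b=cv2.imread('pics/d4.png')[290:430,410:550]
cv2.imwrite('pics/c4.png',np.hstack([cv2.resize(a,(400,400),interpolation=2),cv2.resize(b,(400,400),interpolation=2)]))
E
```

```text
8.05 tray xyz [ 0.0797 -0.0508  0.0138] rotvec err deg [0.0469 0.0055 0.0087] f tray [-3.778  -1.1088  5.1974] 0.04116221350677209
```

View pics/c4.png

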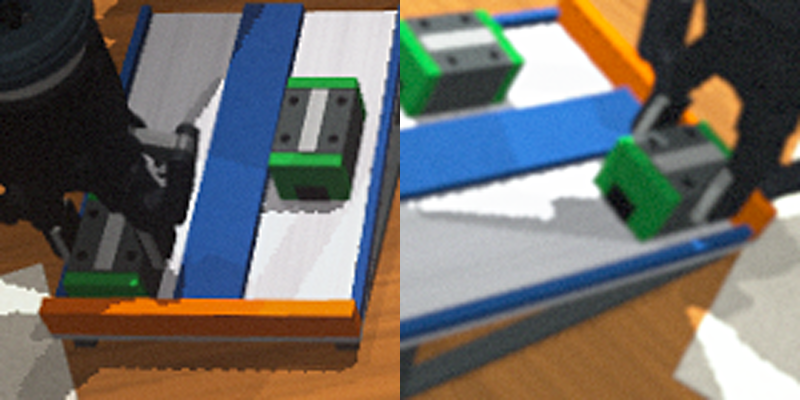

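It's close to the stop but hasn't touched it yet. Keep creeping until the force rises.

Call:
move_arm(steps=[0.0014,-0.0003,-0.0004,0,0,0,1,0.0028,-0.0007,-0.0007,0,0,0,1,0.0038,-0.0009,-0.001,0,0,0,1,0.0038,-0.0009,-0.001,0,0,0,1])

```text
t: 8.55
eef_pos: [0.5793, -0.2709, 0.0437]
eef_rot: [[-0.942, 0.225, -0.249], [0.217, 0.974, 0.057], [0.256, -0.0, -0.967]]
contact_force: [-16.0, 4.0, 18.9]
finger_gap: 0.0413
```

```bash
python3 t.py
```

```text
8.55 tray xyz [ 0.08   -0.0508  0.0139] rotvec err deg [-0.0978 -0.4887  0.008 ] f tray [-20.6241   0.3136  14.2384] 0.041312777579893746
```

At the stop (-20 N along x). Relax the push, then open.

Call:
move_arm(steps=[-0.0036,0.0008,0.001,0,0,0,1,-0.0036,0.0008,0.001,0,0,0,0.4,-0.0036,0.0008,0.001,0,0,0,0.2,-0.0036,0.0008,0.001,0,0,0,0.0,-0.0036,0.0008,0.001,0,0,0,0])

```text
t: 9.05
eef_pos: [0.5786, -0.2702, 0.0418]
eef_rot: [[-0.944, 0.225, -0.242], [0.218, 0.974, 0.056], [0.249, 0.0, -0.969]]
contact_force: [0.4, 0.8, -0.1]
finger_gap: 0.0856
```

```bash
python3 t.py
```

```text
9.05 tray xyz [ 0.0797 -0.0502  0.0119] rotvec err deg [-0.0301 -0.0597 -0.0015] f tray [ 0.2103  0.8863 -0.0351] 0.08557058679712594
```

Call:
move_arm(steps=[0.0073,-0.0017,0.029,0,0,0,0,0.0145,-0.0033,0.058,0,0,0,0,-0.0041,0.0352,0.065,0,0,0,0,-0.0228,0.0737,0.0718,0,0,0,0,-0.0414,0.1122,0.0785,0,0,0,0])

```text
t: 9.55
eef_pos: [0.5366, -0.157, 0.1207]
eef_rot: [[-0.944, 0.225, -0.241], [0.218, 0.974, 0.056], [0.248, 0.0, -0.969]]
contact_force: [0.3, 0.7, 1.1]
finger_gap: 0.0858
```

Call:
move_arm(steps=[0,0,0,0,0,0,0,0,0,0,0,0,0,0])

```text
t: 9.75
eef_pos: [0.5375, -0.1575, 0.121]
eef_rot: [[-0.944, 0.223, -0.241], [0.216, 0.975, 0.055], [0.247, -0.0, -0.969]]
contact_force: [1.3, 0.4, -0.0]
finger_gap: 0.0849
```

```bash
python3 t.py wrist w5.png
```

```text
9.75 tray xyz [-0.0033  0.0503  0.0724] rotvec err deg [ 0.0183 -0.0045 -0.0932] f tray [1.1351 0.6539 0.2666] 0.08492265616152056
```

View pics/w5.png

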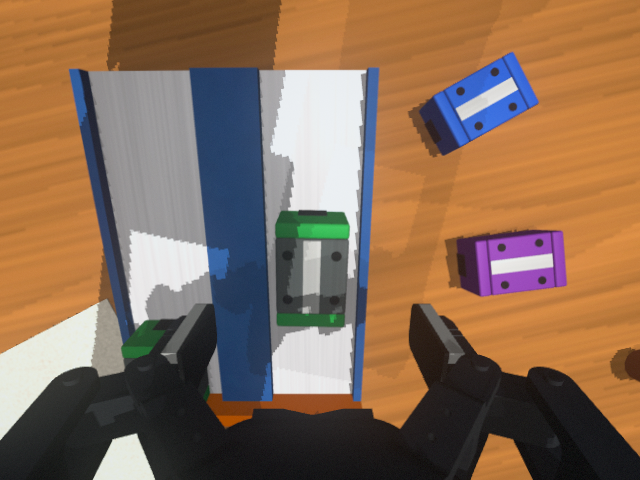

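The wrist view shows the carriage at (312,268), aligned and centred in the left lane, and the first carriage at lower left still at the stop. Descend and grip.

Call:
move_arm(steps=[-0.007,0.0016,-0.028,0,0,0,0,-0.0135,0.0031,-0.054,0,0,0,0,-0.0138,0.0032,-0.0552,0,0,0,0,-0.0138,0.0032,-0.0552,0,0,0,0.3,-0.0138,0.0032,-0.0552,0,0,0,1], squeeze=30)

```text
t: 10.3
eef_pos: [0.5248, -0.1561, 0.0666]
eef_rot: [[-0.944, 0.226, -0.24], [0.219, 0.974, 0.055], [0.246, -0.0, -0.969]]
contact_force: [0.5, -0.3, 0.2]
finger_gap: 0.0591
```

Call:
move_arm(steps=[0,0,0,0,0,0,1,0,0,0,0,0,0,1,0,0,0,0,0,0,1,0,0,0,0,0,0,1])

```text
t: 10.7
eef_pos: [0.525, -0.1556, 0.0669]
eef_rot: [[-0.945, 0.225, -0.239], [0.218, 0.974, 0.054], [0.245, -0.001, -0.97]]
contact_force: [2.2, -0.8, 6.9]
finger_gap: 0.0412
```

```bash
python3 t.py
```

```text
10.7 tray xyz [-0.0021  0.0493  0.0169] rotvec err deg [0.0834 0.1486 0.0006] f tray [ 0.5837 -0.3205  7.2297] 0.04115489352537541
```

Call:
move_arm(steps=[0.0189,-0.0044,-0.0049,0,0,0,1,0.0378,-0.0087,-0.0099,0,0,0,1,0.0566,-0.0131,-0.0148,0,0,0,1,0.0661,-0.0153,-0.0173,0,0,0,1,0.0661,-0.0153,-0.0173,0,0,0,1])

```text
t: 11.2
eef_pos: [0.5919, -0.171, 0.0494]
eef_rot: [[-0.945, 0.224, -0.238], [0.218, 0.974, 0.054], [0.245, -0.001, -0.97]]
contact_force: [5.1, -0.7, 5.5]
finger_gap: 0.0411
```

Call:
move_arm(steps=[0.0019,-0.0004,-0.0005,0,0,0,1,0.0038,-0.0009,-0.001,0,0,0,1,0.0057,-0.0013,-0.0015,0,0,0,1,0.0057,-0.0013,-0.0015,0,0,0,1])

```text
t: 11.6
eef_pos: [0.5956, -0.1717, 0.0484]
eef_rot: [[-0.944, 0.225, -0.242], [0.218, 0.974, 0.055], [0.248, -0.001, -0.969]]
contact_force: [-1.9, 0.1, 9.8]
finger_gap: 0.0413
```

```bash
python3 t.py
```

```text
11.6 tray xyz [0.0727 0.0495 0.0169] rotvec err deg [ 0.0243 -0.0269 -0.0097] f tray [-4.2832 -0.2875  9.0671] 0.04131412594269065
```

Call:
move_arm(steps=[0.0019,-0.0004,-0.0005,0,0,0,1,0.0028,-0.0007,-0.0007,0,0,0,1,0.0028,-0.0007,-0.0007,0,0,0,1])

```text
t: 11.9
eef_pos: [0.5983, -0.1723, 0.0477]
eef_rot: [[-0.944, 0.225, -0.242], [0.218, 0.974, 0.055], [0.248, -0.0, -0.969]]
contact_force: [-2.4, -0.1, 9.4]
finger_gap: 0.0414
```

```bash
python3 t.py
```

```text
11.9 tray xyz [0.0755 0.0495 0.0169] rotvec err deg [ 0.0146 -0.0391 -0.0055] f tray [-4.5998 -0.6506  8.5405] 0.041387493371835476
```

Call:
move_arm(steps=[0.0014,-0.0003,-0.0004,0,0,0,1,0.0028,-0.0007,-0.0007,0,0,0,1,0.0038,-0.0009,-0.001,0,0,0,1,0.0038,-0.0009,-0.001,0,0,0,1])

```text
t: 12.3
eef_pos: [0.6012, -0.1731, 0.0469]
eef_rot: [[-0.943, 0.224, -0.244], [0.217, 0.974, 0.056], [0.25, -0.0, -0.968]]
contact_force: [-6.0, 0.3, 13.0]
finger_gap: 0.0414
```

```bash
python3 t.py
```

```text
12.3 tray xyz [0.0786 0.0495 0.0169] rotvec err deg [-0.0134 -0.1654 -0.0116] f tray [-8.9055 -1.047  11.1201] 0.04137826492866088
```

Call:
move_arm(steps=[0.0014,-0.0003,-0.0004,0,0,0,1,0.0014,-0.0003,-0.0004,0,0,0,1])

```text
t: 12.5
eef_pos: [0.6014, -0.1732, 0.0469]
eef_rot: [[-0.943, 0.224, -0.247], [0.217, 0.975, 0.056], [0.253, -0.001, -0.967]]
contact_force: [-11.5, 1.3, 18.1]
finger_gap: 0.0412
```

```bash
python3 t.py
```

```text
12.5 tray xyz [0.0789 0.0493 0.0169] rotvec err deg [-0.0411 -0.3402 -0.0234] f tray [-15.591   -1.2666  14.7281] 0.0411617047761282
```

At the stop: the force rises while the position stalls. Relax the push, open and retreat along the deck normal.

Call:
move_arm(steps=[-0.0022,0.0005,0.0007,0,0,0,1,-0.0022,0.0005,0.0007,0,0,0,0.4,-0.0022,0.0005,0.0007,0,0,0,0.2,-0.0022,0.0005,0.0007,0,0,0,0,-0.0022,0.0005,0.0007,0,0,0,0])

```text
t: 13.0
eef_pos: [0.6008, -0.1727, 0.0447]
eef_rot: [[-0.944, 0.225, -0.243], [0.217, 0.974, 0.056], [0.249, 0.0, -0.969]]
contact_force: [0.5, 0.4, 1.6]
finger_gap: 0.0854
```

Call:
move_arm(steps=[0.0048,-0.0011,0.0194,0,0,0,0,0.0121,-0.0028,0.0484,0,0,0,0,0.0218,-0.005,0.0872,0,0,0,0,0.01,0.01,0.13,0,0,0,0,-0.03,0.03,0.15,0,0,0,0])

```text
t: 13.5
eef_pos: [0.5743, -0.1442, 0.1991]
eef_rot: [[-0.946, 0.225, -0.235], [0.219, 0.974, 0.053], [0.24, -0.001, -0.971]]
contact_force: [-0.9, -0.5, 0.0]
finger_gap: 0.0852
```

Call:
move_arm(steps=[-0.04,0.02,0.01,0,0,0,0,-0.08,0.04,0.02,0,0,0,0,-0.12,0.06,0.03,0,0,0,0,-0.15,0.09,0.04,0,0,0,0,-0.15,0.09,0.04,0,0,0,0])

```text
t: 14.0
eef_pos: [0.4184, -0.0501, 0.2363]
eef_rot: [[-0.944, 0.223, -0.242], [0.216, 0.975, 0.056], [0.248, 0.001, -0.969]]
contact_force: [-0.1, -0.3, -0.6]
finger_gap: 0.0854
```

```bash
python3 t.py scene s6.png side d6.png; python3 - <<'E'
import cv2,numpy as np
a=cv2.imread('pics/s6.png')[225:365,65:215];b=cv2.imread('pics/d6.png')[270:430,340:550]
cv2.imwrite('pics/c6.png',np.hstack([cv2.resize(a,(399,372),interpolation=2),cv2.resize(b,(400,372),interpolation=2)]))
E
```

```text
14.0 tray xyz [-0.1676  0.1282  0.1494] rotvec err deg [-0.0607 -0.0254 -0.1011] f tray [ 0.0876 -0.3575 -0.567 ] 0.0854028625931369
```

View pics/c6.png

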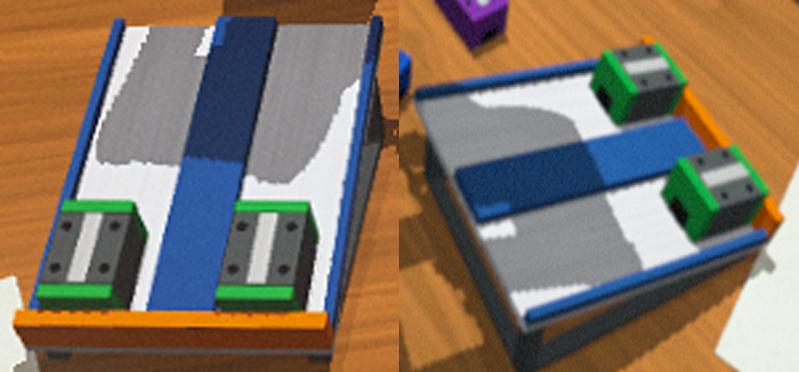

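Both lie against the orange stop, square and in their lanes. One numeric check from these corners, plus the red carriage, then hand in.

```bash
python3 - <<'E'
from h import *
from scipy.spatial.transform import Rotation as Ro
Rt=Ro.from_euler('ZY',[-.2266,.25]).as_matrix();o=np.array([.5118,-.2032,.0475])
S=cap('scene')
for n,P in {'bench':[(66,202),(135,202),(117,287),(40,286)],'tray':[(236,202),(306,202),(297,288),(217,288)]}.items():
    r=[]
    for p in P:
        c,d=ray(S,[(p[0]+.5)/2.66-.5+65,(p[1]+.5)/2.66-.5+225]);c=Rt.T@(c-o);d=Rt.T@d;r.append((c+d*(.034-c[2])/d[2])[:2])
    print(n,np.mean(r,0),np.array(r).tolist())
for k in ['carriage_red']:
    for q in boxes_of('scene',k):print(q['p'],S['Rw']@np.array(q['at'])+S['o'])
job_done()
E
```

```text
bench [ 0.0733 -0.0496] [[0.04486336317389439, -0.07020034219499632], [0.04473955066781965, -0.0296014436677709], [0.10193792438497656, -0.027393293823749998], [0.101782267288265, -0.07117915785763063]]
tray [0.0734 0.0495] [[0.04468853154560526, 0.028805525777502616], [0.044737409927744, 0.06870117533623735], [0.10193785947422662, 0.07214882733086242], [0.10214062936211526, 0.028347732750194865]]
0.64 [0.4809 0.1747 0.0333]
the job is handed in; nothing more can be done
```

I handed the job in at about 14 s of the 51 s allowed, with both green-capped carriages against the orange stop. The hand-in gives no verdict, so the evidence below is from my own checks.

**What I did:** I gripped the loose green-capped carriage and set it on the upper half of the right lane (tray x ≈ -0.064 m, in contact with the deck). I then slid it down to the stop. I gripped the carriage in the left lane, slid it down too, and retreated clear of everything.

**Stop contact:** At the stop, the force along the lane rose to -20 N for the loose carriage and -16 N for the other while the position stalled.

**Final picture:** Both carriages lie flat and lengthways in their lanes. A single-view corner measurement puts their origins in the tray frame at:

| Carriage | x (m) | y (m) | Allowed x (m) |
|---|---|---|---|
| Loose one (right lane) | 0.073 | -0.050 | 0.065 to 0.083 |
| Tray one (left lane) | 0.073 | +0.050 | 0.065 to 0.083 |

**Red carriage:** The scene camera's network puts it at (0.481, 0.175), against (0.479, 0.174) at the start, so it has not moved within the measuring error.

**Small disagreements:**
- The measured x of 0.073 is about 4 mm short of the nominal 0.077, although the force showed contact. The measured length came out at 57 mm instead of 66 mm, so I put this down to corner picking and calibration.
- The fitted tray height was 47.5 mm against the stated 50 mm. I used 50 mm for the moves and 47.5 mm for this last measurement.

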